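# Log in and weigh a reagent bottle

### The job

First lift the steel pail off the balance by its handle and set it down, not dropped, wholly on the round green mat. Then lift the square amber bottle out of the tray by its cap and show its labels to the reader's window one at a time in the order red, yellow, green, blue: hold each upright and square to the window, about 3 cm in front of the glass and at its height, still for a second, without knocking the reader. Finally stand the bottle upright, again without dropping it, in the middle of the balance pan, keep both vessels from tipping, and leave everything else where it is.

Things in the scene. Friction and masses are not known exactly. Their poses are not given: they have to be found in the camera images.
- bottle: Loose square amber bottle, round black cap, upright in the blue tray; 0.3 to 0.65 kg. Body 64 x 64 mm and 110 tall with flat shoulder; neck 36 dia; cap 40 dia from 128 to 165 above the underside. One label, 50 wide x 70 tall, on each side, with a strip of its colour on the shoulder: red on +x, yellow on +y, green on -x, blue on -y. Origin: centre of underside, z up.
- label_red (a point): Centre of the red label, on the bottle's +x side, 55 mm above the underside; 32 mm out from the bottle's axis. Axes as the bottle.
- label_yellow (a point): Centre of the yellow label, on the bottle's +y side, 55 mm above the underside. Axes as the bottle.
- label_green (a point): Centre of the green label, on the bottle's -x side, 55 mm above the underside. Axes as the bottle.
- label_blue (a point): Centre of the blue label, on the bottle's -y side, 55 mm above the underside. Axes as the bottle.
- pail: Loose steel pail, 84 mm dia at the rim, 90 tall, 0.2 to 0.45 kg, standing on the balance pan. Rigid handle over the top: a red bar 96 long along the pail's x, 12 x 12, its centre 145 above the underside, on an upright at each end; 49 of free space between rim and bar. Origin: centre of underside, z up.
- pail_handle (a point): Middle of the pail's red handle bar, 145 mm above the pail's underside; bar runs along x.
- balance: Fixed white bench balance, 200 (x) x 180 mm (y), body 45 tall, with a round steel pan 144 dia in its middle whose top is 65 mm above the bench. Display along its -x edge. Origin: centre of underside, z up.
- balance_pan (a point): Centre of the balance pan's top face (65 mm above the bench).
- reader: Fixed grey label reader, 100 (x) x 120 (y) x 150 mm tall; dark window in its -x side; yellow T on top, crossbar at the window side. Reads a label held upright facing the window, 10 to 60 mm from the glass, centre within 25 of the window's centre (sideways and height), within 0.25 rad of square. Origin: centre of underside, z up.
- reader_window (a point): Centre of the reader's window, 47 mm in front (-x) of the reader's middle and 100 mm above the bench. The window looks along the reader's -x axis, so the label must lie at negative x in this frame, facing +x.
- mat: Fixed round green mat, 170 mm dia, 4 thick, flat on the bench. Origin: centre of underside, z up.
- tray: Fixed shallow blue tray, 280 (x) x 140 (y) mm, rim 16 tall, walls 4, floor top 4 mm above the bench. Holds the square bottle and two bystanders. Origin: centre of underside, z up.
- amber_bottle: Bystander, loose: round amber glass bottle, 52 mm dia, 125 tall, standing in the tray behind the square bottle. Leave alone. Origin: centre of underside, z up.
- white_jar: Bystander, loose: white plastic jar, 52 dia, 70 tall, standing in the tray behind the square bottle. Leave alone. Origin: centre of underside, z up.
- beaker: Bystander, loose: glass beaker, 66 mm dia, 85 tall, behind the reader. Leave alone. Origin: centre of underside, z up.
- small_beaker: Bystander, loose: small glass beaker, 52 dia, 65 tall, behind the balance. Leave alone. Origin: centre of underside, z up.
- orange_jar: Bystander, loose: orange plastic jar, 60 mm dia, 80 tall, behind the mat. Leave alone. Origin: centre of underside, z up.
- tip_box: Bystander, loose: yellow box, 110 x 75 x 50 mm tall, behind the mat. Leave alone. Origin: centre of underside, z up.
- dish: Bystander, loose: flat glass dish, 80 dia, 14 tall, on the bench in front of the reader window. Leave alone. Origin: centre of underside, z up.
Not all that is in view belongs to the job. There is more than one size of the mat; the one meant has the size given above.

How it is judged:
By the outcome, as a careful person would: the job done as asked, in the order asked, and still so for the second after the job is handed in, with the robot touching nothing.
It also fails if it takes over 72 s, if anything falls off the work surface, if the arm or the gripper's body presses on something with over 40 N, if the wrist force passes 120 N, or if a joint passes its speed limit or range.

### The arm

A 6-joint arm with a two-finger parallel gripper is mounted at the origin on the work surface. World frame = base frame: x ahead of the robot, y to its left, z up, the work surface at z = 0. Lengths are in m, angles in rad, forces in N, time in s.
With the tool pointing down it reaches from about 0.35 to 0.975 m from the base axis. Payload 17.4 kg.
Tool frame: the origin (TCP) lies between the finger pads; the fingertips stand ctrl.nose_length ahead of it and the grasp point (between the pads) lies 11 mm behind it (ctrl.nose_length is the distance from the TCP to the fingertips, in m); z points along the fingers, y is the line along which they close (so a half turn about z gives the same grasp; the last joint's range is limited). The gripper opens to 85 mm and grips with 20 to 120 N. Pads are 22 mm wide; open, the fingers measure 114 mm over their backs; the gripper's body (76 mm by 85 mm) begins 54 mm behind the grasp point. The pads swing forward as they close: fully open they stand 13 mm farther back than shut.
Start: joints at [1.289, 0.116, 1.442, -0, 1.584, -0.038], TCP at [0.163, 0.655, 0.239] pointing down, gripper open.
Joint ranges: [-2.83, 2.83], [-0.83, 2.19], [0.07, 2.5], [-1.14, 4.28], [0.01, 3], [-2.97, 2.97]. Speed limits (rad/s): [1.89, 1.89, 2.22, 3.14, 3.14, 3.14].

### API

Orientations are given as a unit quaternion [x, y, z, w].
In Python, from rig import ctrl, kinematics, imaging, hand_in gives the robot as it stands. Calls block until the motion is done:
- ctrl.goto(position, orientation): joint-space move of the TCP to a pose.
- ctrl.move_l(position, ori=None, velocity=0.15): straight line of the TCP; ori=None keeps the orientation; velocity is the mean speed in m/s.
- ctrl.movej(angles): joint-space move.
- ctrl.set_gripper(opening, strength=None): finger opening in m; strength is the grip in N (None keeps the last); returns when the fingers have stopped.
- ctrl.wait(seconds).
- kinematics.ik(position, orientation): joint angles nearest the present ones, or None.
- ctrl.get_state(): the state.
- imaging.read_camera(name): name is "scene" or "top" or "wrist"; returns a dict with "image" (400x640x3 uint8, red, green, blue), "fx", "fy", "cx", "cy" (pixels), "k1" (the pictures are not rectified: a ray, as slopes to the right and down, at radius r is drawn at 1 + k1 r^2 times it, then the intrinsics apply), "extrinsics" (4x4, takes a point from world to camera coordinates); the wrist camera has in their place "T_tool_cam" (4x4, takes a point from camera to tool coordinates, whose origin is the TCP and whose axes are the flange's). Camera axes: x right, y down, z forward; pixel columns grow to the right and rows downward; lengths in m; the calibration is good to about 2 mm. A picture is of the moment at which its call begins: read the wrist's pose just before it. There is no depth.
A pose or a line that the arm cannot do raises ctrl.IKError and nothing moves.
- hand_in(): hands the job in; it is judged then, once.
The state is a dict: "t": time; "qpos": joint angles; "dq": joint speeds; "joint_efforts": joint torques, N m; "tcp_pos": TCP position; "tcp_rot": TCP orientation; "wrist_force": force on the tool from outside, world axes, zero at the start; "ft_torque": the same for the moment, N m; "grip_width": finger opening in m; "finger_force": force on a finger pad.
Only numpy, scipy, OpenCV 4.12 (cv2) and the standard library are available. Lean on these libraries where they do the work, as an engineer would, in place of code of your own. Each camera call takes 0.05 s, during which the arm holds its last target. There are 200 camera calls.

## Working session

There is one attempt and no reset: what is moved stays moved. The work goes in short steps, each a Python script; the robot and the scene stay as the last script left them, time stands still between calls to the robot, and variables do not carry over. Pictures are saved under pics/ and viewed, at most 10 in all, crops included, and the job is handed in when it is done.

```bash
ls; mkdir -p pics; python3 - <<'E'
from rig import ctrl, kinematics, imaging
import cv2,numpy as np
s=ctrl.get_state(); print(s['t'],s['tcp_pos'],s['tcp_rot'],s['grip_width'],ctrl.nose_length)
for n in ["scene","top"]:
    d=imaging.read_camera(n); cv2.imwrite(f"pics/{n}0.png",d["image"][...,::-1])
    print(n,d["fx"],d["fy"],d["cx"],d["cy"],d["k1"],np.round(d["extrinsics"],4).tolist())
d=imaging.read_camera("wrist"); print(d["fx"],d["k1"],d["T_tool_cam"])
E
```

```text
pics
0.0 [0.16289162 0.65484212 0.23855292] [ 1.21600220e-01  9.92578981e-01 -5.88073358e-04 -8.83424253e-05] 0.08502318789289917 0.008
scene 477.1805900463696 477.1805900463696 321.3888538535327 203.13505834374973 0.013457419290333674 [[-0.141, 0.9897, 0.0235, 0.112], [0.5355, 0.0962, -0.839, -0.1679], [-0.8327, -0.1058, -0.5436, 1.9129], [0.0, 0.0, 0.0, 1.0]]
top 402.91557911026047 402.91557911026047 324.927105027106 201.75625004357545 -0.038038423317134834 [[0.003, -1.0, -0.0036, -0.0305], [-0.9846, -0.0023, -0.1751, 0.5608], [0.1751, 0.0041, -0.9845, 1.6042], [0.0, 0.0, 0.0, 1.0]]
350.1862647944472 0.007403958933000158 [[-6.72048994e-04 -9.46233823e-01 -3.23482766e-01  8.29720672e-02]
 [ 9.99999598e-01 -4.43902640e-04 -7.79061693e-04 -8.58101372e-04]
 [ 5.93579671e-04 -3.23483160e-01  9.46233741e-01 -1.35455014e-01]
 [ 0.00000000e+00  0.00000000e+00  0.00000000e+00  1.00000000e+00]]
```

View pics/top0.png

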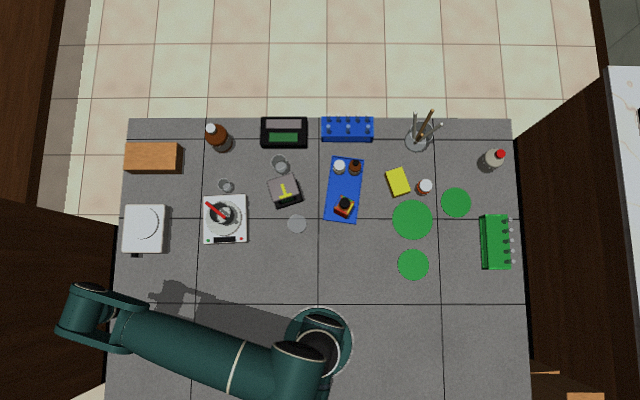

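View pics/scene0.png

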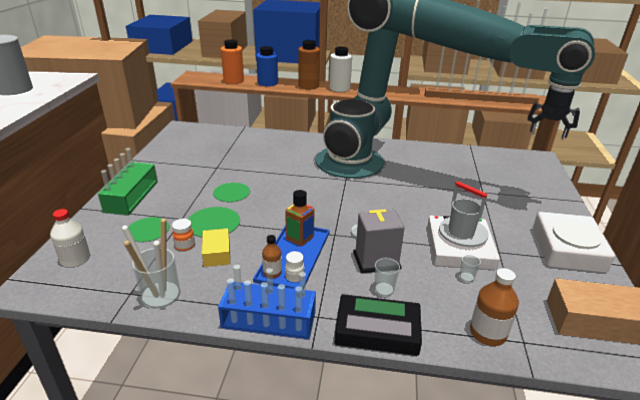

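The top view shows the pail on the balance at about (222,215), the reader with its T at (285,190), the dish at (297,224) and the square bottle in the tray at (344,207). There are three green discs: (412,219), (413,264) and (456,202). The first looks largest. I'll measure them and enlarge the crops.

```bash
cat > vis.py <<'E'
import numpy as np, cv2
from rig import ctrl, kinematics, imaging
from scipy.spatial.transform import Rotation as R
def cam(n):
    st=ctrl.get_state(); d=imaging.read_camera(n)
    d['K']=np.array([[d['fx'],0,d['cx']],[0,d['fy'],d['cy']],[0,0,1.]]); d['D']=np.array([d['k1'],0,0,0.])
    if 'extrinsics' in d: d['cw']=np.linalg.inv(d['extrinsics'])
    else:
        T=np.eye(4); T[:3,:3]=R.from_quat(st['tcp_rot']).as_matrix(); T[:3,3]=st['tcp_pos']; d['cw']=T@d['T_tool_cam']
    d['hsv']=cv2.cvtColor(d['image'],cv2.COLOR_RGB2HSV)
    return d
def rays(d,px):
    u=cv2.undistortPoints(np.asarray(px,float).reshape(-1,1,2),d['K'],d['D']).reshape(-1,2)
    v=np.c_[u,np.ones(len(u))]@d['cw'][:3,:3].T
    return d['cw'][:3,3],v
def plane(d,px,z):
    o,v=rays(d,px); return o+v*((z-o[2])/v[:,2])[:,None]
def blobs(d,lo,hi,amin=30,box=None):
    m=cv2.inRange(d['hsv'],np.array(lo),np.array(hi))
    if box: 
        k=np.zeros_like(m); x0,y0,x1,y1=box; k[y0:y1,x0:x1]=255; m&=k
    c,_=cv2.findContours(m,cv2.RETR_EXTERNAL,cv2.CHAIN_APPROX_NONE)
    return sorted([k for k in c if cv2.contourArea(k)>=amin],key=cv2.contourArea,reverse=True)
def cen(c):
    m=cv2.moments(c); return [m['m10']/m['m00'],m['m01']/m['m00']]
E
python3 - <<'E'
from vis import *
d=cam('top')
print('mats')
for c in blobs(d,(50,100,60),(75,255,255),200):
    P=plane(d,c.reshape(-1,2),.004); (x,y),r=cv2.minEnclosingCircle(P[:,:2].astype(np.float32)); print(np.round(cen(c)),round(x,4),round(y,4),'dia',round(2*r,4))
print('T')
for c in blobs(d,(22,120,100),(35,255,255),10,(262,165,305,212)):
    P=plane(d,c.reshape(-1,2),.15)[:,:2]; print(cen(c),P.mean(0),cv2.minAreaRect((P*1000).astype(np.float32)))
print('bar')
for c in blobs(d,(0,150,90),(8,255,255),10,(195,190,250,245))+blobs(d,(172,150,90),(180,255,255),10,(195,190,250,245)):
    P=plane(d,c.reshape(-1,2),.216)[:,:2]; print(cen(c),P.mean(0),cv2.minAreaRect((P*1000).astype(np.float32)))
print('tray')
for c in blobs(d,(105,150,60),(125,255,255),100,(315,150,372,230)):
    P=plane(d,c.reshape(-1,2),.016)[:,:2]; print(cen(c),cv2.minAreaRect((P*1000).astype(np.float32)))
im=d['image'][...,::-1]
cr=lambda x,y:cv2.resize(im[y-33:y+33,x-33:x+33],(396,290) if 0 else (290,290),interpolation=cv2.INTER_CUBIC)
cv2.imwrite('pics/crop1.png',np.vstack([np.hstack([cr(344,200),cr(285,195)]),np.hstack([cr(224,217),cr(412,230)])]))
E
```

```text
mats
[495. 242.] 0.4053 -0.7422 dia 0.2482
[412. 219.] 0.4963 -0.3941 dia 0.1698
[413. 264.] 0.3089 -0.3917 dia 0.1292
[455. 202.] 0.5695 -0.5812 dia 0.1289
[283. 137.] 0.8564 0.1548 dia 0.127
T
[284.23569023569024, 192.44781144781143] [0.58055697 0.12896838] ((582.7570190429688, 123.1060791015625), (44.708229064941406, 56.259368896484375), 81.99513244628906)
bar
[215.36666666666665, 210.06060606060603] [0.4996642  0.37425961] ((500.0047912597656, 375.1334228515625), (92.59789276123047, 12.489655494689941), 52.374088287353516)
tray
[342.2395489548955, 192.03208654198752] ((621.7632446289062, -106.81396484375), (137.4302520751953, 280.4798278808594), 82.02816009521484)
```

View pics/crop1.png

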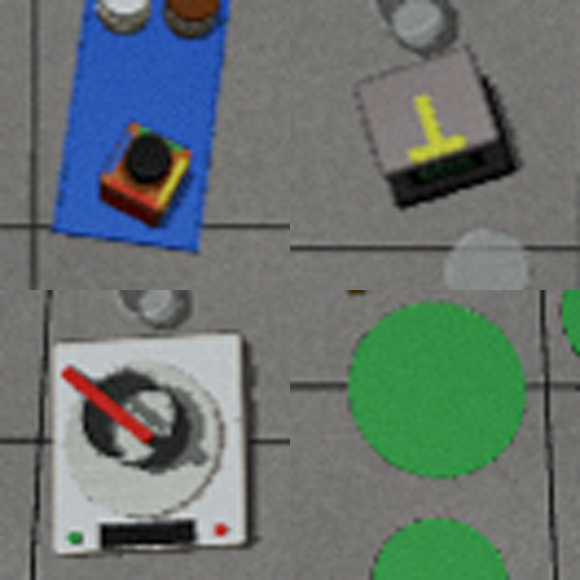

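The crop confirms the mat: the disc at (412,219) measures 169.8 mm, against 129 mm for the other two, and the green 248 mm blob is a rack. It also shows the pail's bar from (67,372) to (150,440), the T's crossbar facing the robot, and the bottle's red strip toward the robot with yellow at right and green behind. Next is the pail, with a wrist-camera check on the bar before grasping.

```bash
cat >> vis.py <<'E'
def down(psi): # tool down, tool x axis at heading psi
    return R.from_matrix(np.array([[np.cos(psi),np.sin(psi),0],[np.sin(psi),-np.cos(psi),0],[0,0,-1]]).reshape(3,3)).as_quat()
def redbar(d,z,box=None):
    m=cv2.inRange(d['hsv'],(0,150,80),(8,255,255))|cv2.inRange(d['hsv'],(172,150,80),(180,255,255))
    c,_=cv2.findContours(m,cv2.RETR_EXTERNAL,cv2.CHAIN_APPROX_NONE); c=max(c,key=cv2.contourArea)
    P=plane(d,c.reshape(-1,2),z)[:,:2]; return P,cv2.minAreaRect((P*1000).astype(np.float32))
E
python3 - <<'E'
from vis import *
c=np.array([.4995,.3745]); best=None
for psi in np.radians([52.4,232.4]):
    q=kinematics.ik([*c,.32],down(psi)); print(psi,None if q is None else np.round(q,2))
    if q is not None and (best is None or abs(q[5])<abs(best[1][5])): best=(psi,q)
psi=best[0]
ctrl.goto([*c,.32],down(psi)); print(ctrl.get_state()['t'])
d=cam('wrist'); cv2.imwrite('pics/w1.png',d['image'][...,::-1])
P,r=redbar(d,.216); print(psi,r)
E
```

```text
0.9145525280450286 [ 0.6  -0.    1.44 -0.    1.71  1.26]
4.056145181634822 [ 0.6  -0.    1.44 -0.    1.71 -1.88]
1.8333
0.9145525280450286 ((502.4913330078125, 375.5487060546875), (94.7440185546875, 11.00197696685791), 52.18408966064453)
```

View pics/w1.png

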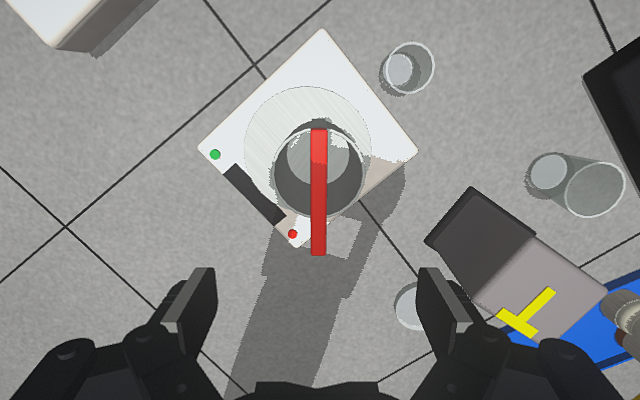

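The wrist view shows the bar centred at (319,190), giving (502.5, 375.5) mm at 52.2°, which agrees with the top view. I'll grasp it, lift it clear of everything and set it on the mat.

```bash
python3 - <<'E'
from vis import *
psi=np.radians(52.2); b=[.502,.3755]; q=down(psi)
ctrl.move_l([*b,.199],q,velocity=.15)
ctrl.set_gripper(0.0,60); s=ctrl.get_state(); print(s['t'],s['grip_width'],s['finger_force'],s['wrist_force'])
ctrl.move_l([*b,.24],velocity=.1); s=ctrl.get_state(); print('lift',s['grip_width'],s['wrist_force'])
ctrl.move_l([*b,.39],velocity=.25)
m=[.4963,-.3941]
# choose yaw near present joint 6
s=ctrl.get_state(); psi2=psi+2*np.arctan2(m[1],m[0])*0.8
ctrl.goto([*m,.39],down(psi2)); print(ctrl.get_state()['t'],np.round(ctrl.get_state()['qpos'],2))
f0=np.array(ctrl.get_state()['wrist_force'])
d=cam('wrist'); cv2.imwrite('pics/w2.png',d['image'][...,::-1])
ctrl.move_l([*m,.16],velocity=.2); ctrl.move_l([*m,.1395],velocity=.05)
z=.1395
for k in range(6):
    f=np.array(ctrl.get_state()['wrist_force']); print(round(z,4),np.round(f,1))
    if f[2]-f0[2]>1.5: break
    z-=.001; ctrl.move_l([*m,z],velocity=.02)
print(f0,ctrl.get_state()['t'])
E
```

```text
3.5083 0.010653002984861628 58.815146684646606 [-1.54920761  0.48881006  2.96009329]
lift 0.010933394774794233 [-0.64218621  0.27317981 -2.6113644 ]
7.5333 [-0.71  0.03  1.29  0.    1.82  1.02]
0.1395 [-0.1 -0.2 -2.3]
0.1385 [ 0.5  0.8 -2.6]
0.1375 [-0.2  1.4  4.8]
[-0.12659416  0.92176377 -1.18729532] 9.9417
```

```bash
python3 - <<'E'
from vis import *
s=ctrl.get_state(); p=s['tcp_pos']
ctrl.set_gripper(.06); ctrl.move_l([p[0],p[1],.26],velocity=.25)
d=cam('top'); 
c=blobs(d,(0,0,0),(180,255,45),5,(334,195,356,222)); print([ (cen(k),cv2.contourArea(k),plane(d,[cen(k)],.169)[0]) for k in c[:2]])
# balance white body & pan
for k in blobs(d,(0,0,150),(180,40,255),200,(195,185,255,250))[:2]:
    P=plane(d,k.reshape(-1,2),.045)[:,:2]; print('bal',cen(k),cv2.minAreaRect((P*1000).astype(np.float32)))
ctrl.set_gripper(.085)
h=[.53,-.02,.42]; q=down(np.radians(90))
ctrl.goto(h,q); print(ctrl.get_state()['t'],np.round(ctrl.get_state()['qpos'],2))
w=cam('wrist'); import pickle
pickle.dump((d,w),open('v.pkl','wb'))
im=np.vstack([cv2.resize(w['image'],(640,400))[...,::-1],cv2.resize(np.hstack([d['image'][185:250,190:290],d['image'][185:250,370:470]]),(640,200),interpolation=cv2.INTER_CUBIC)[...,::-1]])
cv2.imwrite('pics/w3.png',im)
E
```

```text
[([344.31018518518516, 203.0625], 72.0, array([ 0.53473966, -0.10311928,  0.169     ]))]
bal [224.1483912131984, 216.85707775043295] ((492.59002685546875, 383.2486267089844), (197.57772827148438, 176.70506286621094), 3.3408379554748535)
13.0417 [-0.09 -0.19  1.45 -0.    1.88 -0.09]
```

View pics/w3.png

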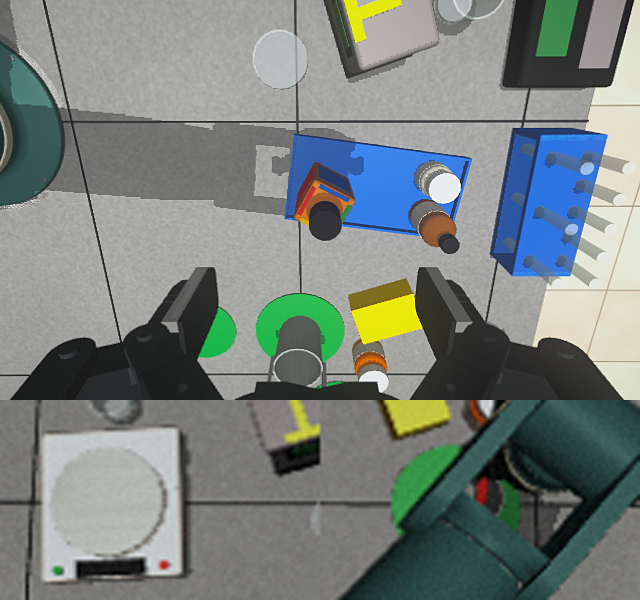

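The wrist view shows the pail standing on the mat at (297,350), the bottle's cap at (325,220) and the T partly cut off at (370,10). Top crop: pan empty at about (108,500). I'll take one view from over the reader and one from over the bottle for their yaw.

```bash
python3 - <<'E'
from vis import *
import pickle
q=down(np.radians(90))
ctrl.move_l([.55,.07,.42],q,velocity=.25); A=cam('wrist')
ctrl.move_l([.535,-.15,.40],q,velocity=.3); B=cam('wrist'); print(ctrl.get_state()['t'])
pickle.dump((A,B),open('ab.pkl','wb'))
for c in blobs(A,(22,120,100),(33,255,255),100)[:3]:
    P=plane(A,c.reshape(-1,2),.15)[:,:2]; print('T',np.round(cen(c)),P.mean(0),cv2.minAreaRect((P*1000).astype(np.float32)))
for n,lo,hi in [('red',(0,160,90),(6,255,255)),('red2',(174,160,90),(180,255,255)),('yel',(22,150,100),(33,255,255)),('grn',(45,100,60),(80,255,255)),('blue',(100,150,60),(128,255,255))]:
    for c in blobs(B,lo,hi,20,(200,60,460,330))[:4]:
        P=plane(B,c.reshape(-1,2),.114)[:,:2]; r=cv2.minAreaRect((P*1000).astype(np.float32)); print(n,np.round(cen(c)),np.round(r[0],1),np.round(r[1],1),round(r[2],1))
for c in blobs(B,(0,0,0),(180,255,50),200,(200,60,460,330))[:3]:
    print('dark',np.round(cen(c)),cv2.contourArea(c),plane(B,[cen(c)],.169)[0])
cv2.imwrite('pics/w4.png',np.hstack([A['image'][:280,200:600],B['image'][60:340,160:560]])[...,::-1])
E
```

```text
14.6
T [370. 352.] [ 0.62771762 -0.22047082] ((625.8800048828125, -221.7232666015625), (88.24604034423828, 91.83233642578125), 18.604167938232422)
T [344. 102.] [0.58186177 0.12736535] ((589.161376953125, 129.833984375), (55.2396354675293, 49.82840347290039), 18.323997497558594)
red [299. 102.] [516.2 -92.4] [43.2  5.7] 61.7
yel [389. 251.] [ 632.6 -287.9] [95.  83.3] 18.7
yel [309. 133.] [ 527.2 -128.7] [ 5.8 43.8] 61.5
grn [296. 265.] [ 505.8 -318.2] [115.6 134.1] 84.6
grn [213. 267.] [ 393.6 -315.2] [26.7 75.8] 22.3
grn [341. 123.] [ 564.  -117.6] [43.1  6.1] 61.2
blue [359. 106.] [600.4 -99.2] [113.4 212.7] 82.1
dark [208. 299.] 831.5 [ 0.40178972 -0.32339554  0.169     ]
dark [439. 319.] 534.0 [ 0.68830976 -0.35188505  0.169     ]
```

View pics/w4.png

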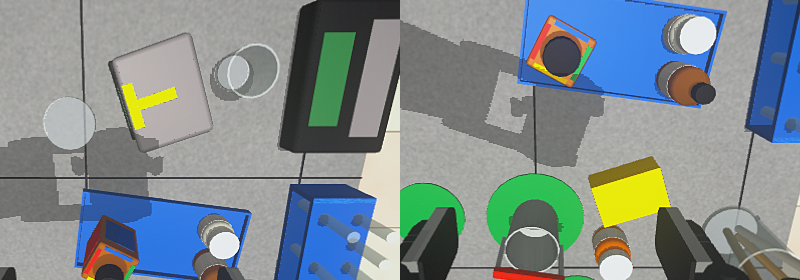

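Left crop: the reader's roof with T at (133,105), the crossbar toward the dish, reader +x heading about 18°. Right crop: bottle strips red (539,42), yellow (549,73) and green (581,63), giving bottle centre (540,-105) mm and yaw 151.6°; the opposite strips are 54 mm apart and the yellow one fits. Next is the reader's roof outline and the pan circle.

```bash
python3 - <<'E'
from vis import *
import pickle
A,B=pickle.load(open('ab.pkl','rb')); d,w=pickle.load(open('v.pkl','rb'))
im=cv2.GaussianBlur(A['image'],(3,3),0)
print('roof',im[60,350],im[120,380],'side',im[100,316],im[140,340],'bench',im[150,250],im[20,330])
m=np.zeros((402,642),np.uint8)
f=im.copy(); 
t=cv2.inRange(A['hsv'],(22,120,60),(35,255,255)); f[cv2.dilate(t,np.ones((3,3)))>0]=im[60,350]
cv2.floodFill(f,m,(350,60),(0,0,0),(9,)*3,(9,)*3,4|(255<<8)|cv2.FLOODFILL_MASK_ONLY|cv2.FLOODFILL_FIXED_RANGE)
m=cv2.morphologyEx(m[1:-1,1:-1],cv2.MORPH_OPEN,np.ones((5,5)))
c,_=cv2.findContours(m,cv2.RETR_EXTERNAL,cv2.CHAIN_APPROX_NONE); c=max(c,key=cv2.contourArea)
P=plane(A,c.reshape(-1,2),.15)[:,:2]*1000; print(len(c),cv2.minAreaRect(P.astype(np.float32)))
# T long axis check
k=blobs(A,(22,120,100),(33,255,255),100,(300,60,400,160))[0]; P=plane(A,k.reshape(-1,2),.15)[:,:2]*1000
for yaw in [16,17,18,19,20]:
    a=np.radians(yaw); u=P@[np.cos(a),np.sin(a)]; v=P@[-np.sin(a),np.cos(a)]; print(yaw,np.round([np.ptp(u),np.ptp(v)],1))
o=A['cw'][:3,3]; print('cam',o)
# pan circle in top view: gray pan vs white body
b=d['image'][185:250,190:260]; h=d['hsv']
for th in (170,180,190,200,210):
    m=((h[...,2]<th)&(h[...,2]>120)).astype(np.uint8)*255; kk=np.zeros_like(m); kk[188:246,204:247]=255; m&=kk
    m=cv2.morphologyEx(m,cv2.MORPH_OPEN,np.ones((3,3)))
    c,_=cv2.findContours(m,cv2.RETR_EXTERNAL,cv2.CHAIN_APPROX_NONE); c=max(c,key=cv2.contourArea)
    P=plane(d,c.reshape(-1,2),.065)[:,:2]; print(th,cen(c),cv2.minEnclosingCircle((P*1000).astype(np.float32)),plane(d,[cen(c)],.065)[0])
print(d['image'][217,224],d['image'][190,224],d['image'][217,206])
E
```

```text
roof [185 178 177] [181 175 174] side [172 173 169] [122 119 118] bench [113 114 112] [158 157 154]
304 ((600.8345947265625, 134.13833618164062), (82.89043426513672, 99.46356964111328), 18.319860458374023)
16 [56.1 50. ]
17 [55.7 49.9]
18 [55.3 49.8]
19 [55.4 49.9]
20 [55.7 50.1]
cam [0.55068338 0.15270562 0.55490977]
170 [235.1, 191.2] ((599.8936157226562, 339.313232421875), 15.844932556152344) [0.60113752 0.33896538 0.065     ]
180 [209.24806201550385, 213.81782945736433] ((508.5814208984375, 441.60382080078125), 21.678115844726562) [0.50724838 0.44053674 0.065     ]
190 [222.44457735247207, 216.0133572567783] ((493.73541259765625, 382.17071533203125), 74.36988830566406) [0.49842521 0.3861974  0.065     ]
200 [222.839636913767, 217.62060850563117] ((490.6988525390625, 381.91357421875), 78.234375) [0.49185984 0.38427926 0.065     ]
210 [224.8357461024499, 216.4443207126949] ((492.03973388671875, 378.3871154785156), 128.83177185058594) [0.49669372 0.37636917 0.065     ]
[180 183 177] [108 113 110] [168 172 168]
```

```bash
python3 - <<'E'
from vis import *
import pickle
A,B=pickle.load(open('ab.pkl','rb'))
im=cv2.bilateralFilter(A['image'],7,30,5).astype(int)
t=cv2.inRange(A['hsv'],(20,80,60),(38,255,255)); t=cv2.dilate(t,np.ones((3,3)))
tint=im[...,0]-im[...,1]
for th in (2,3,4):
    m=((tint>=th)&(im.min(2)>130)|(t>0)).astype(np.uint8)*255
    k=np.zeros_like(m); k[25:165,295:420]=255; m&=k
    m=cv2.morphologyEx(m,cv2.MORPH_OPEN,np.ones((5,5)))
    c,_=cv2.findContours(m,cv2.RETR_EXTERNAL,cv2.CHAIN_APPROX_NONE); c=max(c,key=cv2.contourArea)
    P=plane(A,c.reshape(-1,2),.15)[:,:2]*1000; r=cv2.minAreaRect(P.astype(np.float32)); print(th,cen(c),r)
cc=A['image'].copy(); cv2.drawContours(cc,[c],-1,(255,0,0),1)
cv2.imwrite('pics/w5.png',cv2.resize(cc[20:180,280:440],(560,560),interpolation=cv2.INTER_CUBIC)[...,::-1])
E
```

```text
2 [364.03594883412273, 90.69057916294821] ((602.6449584960938, 134.56231689453125), (86.88754272460938, 105.984375), 18.45440673828125)
3 [364.03594883412273, 90.69057916294821] ((602.6449584960938, 134.56231689453125), (86.88754272460938, 105.984375), 18.45440673828125)
4 [364.00009160025644, 90.66371255839516] ((602.570068359375, 134.72842407226562), (86.85070037841797, 105.62184143066406), 18.45440673828125)
```

View pics/w5.png

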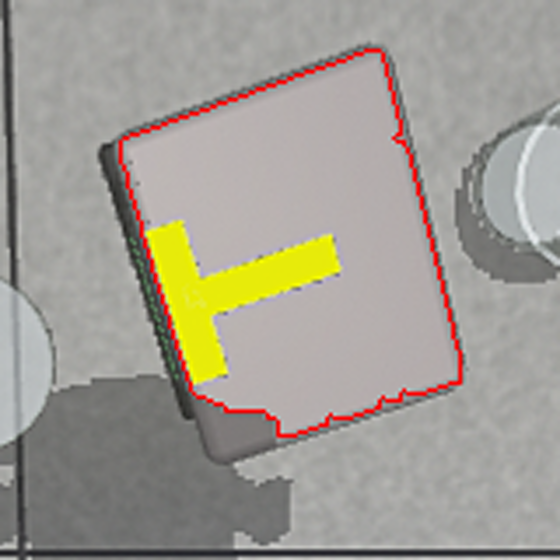

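The outline follows the reader's roof except for the shadowed corner at (240,420). Its corners are about (115,138), (383,45), (465,383) and (212,460) in the crop.

```bash
python3 - <<'E'
from vis import *
import pickle
A,B=pickle.load(open('ab.pkl','rb'))
c=np.array([[115,138],[383,45],[465,383],[212,460]])/3.5+[280,20]
P=plane(A,c,.15)[:,:2]*1000; print(P.round(1)); a=np.radians(18.35); Q=np.array([[np.cos(a),np.sin(a)],[-np.sin(a),np.cos(a)]])
print((P@Q.T).round(1),P.mean(0))
k=blobs(A,(22,120,100),(33,255,255),100,(300,60,400,160))[0]; T=plane(A,k.reshape(-1,2),.15)[:,:2]*1000@Q.T
print('T',T.min(0),T.max(0)); print('dish/standoff frame axis lateral',(T.min(0)+T.max(0))/2)
# reachability and j6 plan
ctr=P.mean(0)/1000; phi=a; dx=np.array([np.cos(a),np.sin(a)])
win=ctr-.047*dx; pres=win-.062*dx; back=win-.112*dx; print(ctr,win,pres,back)
q1=np.arctan2(back[1],back[0]); print('q1',q1,'d6 base',np.degrees(q1)+90-18.35)
E
```

```text
[[546.3 171.7]
 [626.8 197.5]
 [660.4  97.1]
 [578.3  71.8]]
[[ 572.6   -9.1]
 [ 657.1   -9.9]
 [ 657.4 -115.7]
 [ 571.5 -113.9]] [602.9676331  134.51179771]
T [572.46091013 -87.15507944] [627.69832947 -37.32259298]
dish/standoff frame axis lateral [600.0796198  -62.23883621]
[0.60296763 0.1345118 ] [0.55835753 0.11971522] [0.49951016 0.10019632] [0.45205261 0.08445528]
q1 0.18469697397306825 d6 base 82.23235709749443
```

The reader's centre is (603.0, 134.5) mm with yaw 18.35°; the T's axis agrees laterally to 0.3 mm and the roof's bevelled 85 x 106 fits. Next I grasp the bottle, with the yaw chosen so all four presentations fit joint 6's range, and move to the standoff.

```bash
cat >> vis.py <<'E'
A=np.radians(18.35); DX=np.array([np.cos(A),np.sin(A)]); WIN=np.array([.60297,.13451])-.047*DX
DEL=np.radians(212.); PRES=WIN-.062*DX; BACK=WIN-.115*DX; ZP=.178
def gj(p,psi,q6):  # joint move, last joint near q6
    q=np.array(kinematics.ik(p,down(psi)),float); q[5]+=2*np.pi*np.round((q6-q[5])/(2*np.pi)); ctrl.movej(q)
E
python3 - <<'E'
from vis import *
b=[.540,-.105]; psi=np.radians(151.6)+DEL
ctrl.goto([*b,.21],down(psi)); print(ctrl.get_state()['t'],np.round(ctrl.get_state()['qpos'],2))
ctrl.move_l([*b,.137],velocity=.12)
ctrl.set_gripper(0.0,70); s=ctrl.get_state(); print(s['t'],s['grip_width'],s['finger_force'],s['wrist_force'])
ctrl.move_l([*b,.20],velocity=.12); ctrl.move_l([*b,.25],velocity=.2); s=ctrl.get_state(); print('lift',s['grip_width'],s['wrist_force'])
gj([*BACK,.23],A+DEL,np.radians(-130)); print(ctrl.get_state()['t'],np.round(ctrl.get_state()['qpos'],2))
w=cam('wrist'); s=cam('scene')
x=cv2.resize(s['image'][170:290,310:450],(467,400),interpolation=cv2.INTER_CUBIC)
t=cam('top'); x=cv2.resize(t['image'][170:240,260:330],(400,400),interpolation=cv2.INTER_CUBIC)
cv2.imwrite('pics/w6.png',np.hstack([w['image'][:,120:520],x])[...,::-1])
E
```

```text
16.0167 [-0.24 -0.15  1.75 -0.    1.54  1.27]
17.2667 0.03894980322048477 69.90135312080383 [-1.17356571  2.59647099  6.09351386]
lift 0.038579239467935546 [ 0.33384546 -0.67429159 -5.29125634]
21.35 [ 0.13 -0.37  1.9  -0.    1.61 -2.32]
```

View pics/w6.png

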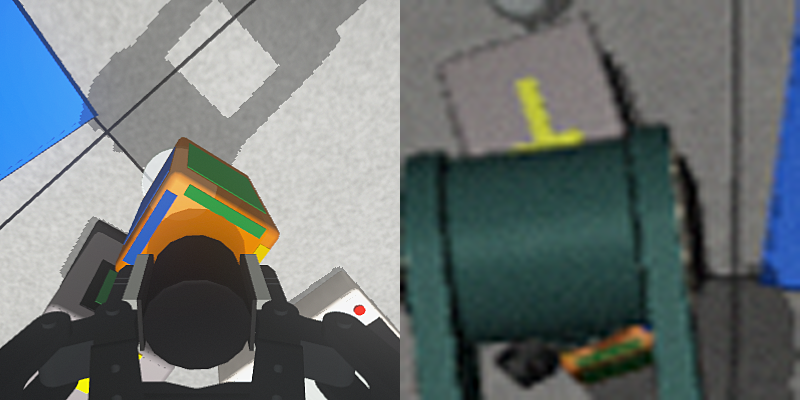

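The wrist view (left) shows the cap gripped at (195,300) and green facing away from the reader, with its strip from (187,190) to (265,235). I'll check its angle and offset, then present.

```bash
python3 - <<'E'
from vis import *
w=cam('wrist'); print(ctrl.get_state()['tcp_pos'],BACK)
for n,lo,hi in [('grn',(45,100,60),(80,255,255)),('blue',(100,150,60),(128,255,255))]:
    for c in blobs(w,lo,hi,60,(230,120,410,300))[:3]:
        P=plane(w,c.reshape(-1,2),.207)[:,:2]; r=cv2.minAreaRect((P*1000).astype(np.float32)); 
        e=(np.array(r[0])/1000-BACK); print(n,np.round(cen(c)),np.round(r,1) if 0 else r,'along',e@DX*1000,'side',(e[1]*DX[0]-e[0]*DX[1])*1000)
E
```

```text
[0.44923969 0.08345027 0.22999284] [0.44920752 0.08350902]
grn [342. 176.] ((413.0875244140625, 62.03462219238281), (9.991863250732422, 49.04292678833008), 18.56424903869629) along -41.043922951642415 side -9.01111954246076
grn [344. 211.] ((424.4186706542969, 74.00055694580078), (6.039920330047607, 43.994140625), 18.63329315185547) along -26.52182701932921 side -1.2209206121813667
blue [270. 227.] ((458.942626953125, 56.89369201660156), (44.28436279296875, 5.7033257484436035), 18.55592918395996) along 0.8610262497958415 side -28.326782212042485
```

The bottle is held square to 0.3° and within 1.3 mm. Presenting the labels now.

```bash
python3 - <<'E'
from vis import *
for i,n in enumerate(['red','yellow','green','blue']):
    psi=A+DEL-i*np.pi/2
    gj([*BACK,ZP],psi,np.radians(-130+90*i)); 
    ctrl.move_l([*PRES,ZP],velocity=.1); ctrl.wait(.2)
    s=ctrl.get_state(); print(n,s['t'],np.round(s['wrist_force'],1),np.round(s['tcp_pos'],3),s['grip_width'],s['qpos'][5])
    t=cam('top'); cv2.imwrite(f'pics/p_{n}.png',t['image'][...,::-1])
    ctrl.wait(1.3); ctrl.move_l([*BACK,ZP],velocity=.12)
w=cam('wrist')
for nm,lo,hi in [('red',(0,160,90),(6,255,255)),('yel',(22,150,100),(33,255,255)),('grn',(45,100,60),(80,255,255)),('blue',(100,150,60),(128,255,255))]:
    for c in blobs(w,lo,hi,60,(230,120,410,300))[:3]:
        P=plane(w,c.reshape(-1,2),.155)[:,:2]; r=cv2.minAreaRect((P*1000).astype(np.float32)); print(nm,np.round(cen(c)),np.round(r[1],1),round(r[2],2))
print(ctrl.get_state()['t'])
E
```

```text
red 22.7583 [ 0.5  0.  -4.4] [0.499 0.1   0.178] 0.0385607918808831 -2.301726014111091
yellow 26.9833 [-0.  -0.1 -4.1] [0.499 0.1   0.178] 0.038396880760588184 -0.7309778580701274
green 31.2083 [ 0.4 -0.6 -4.2] [0.499 0.1   0.178] 0.038656986217352016 0.8398131918835925
blue 35.4333 [-0.4 -0.3 -4.2] [0.499 0.1   0.178] 0.03842265781783933 2.4105980686731496
yel [381. 252.] [6. 9.] 19.05
grn [342. 176.] [49.2 10. ] 18.58
grn [344. 211.] [44.1  6.1] 18.58
blue [270. 227.] [ 5.7 44.2] 18.57
37.425
```

The grip held unchanged through all four presentations. Next is the pan.

```bash
python3 - <<'E'
from vis import *
p=[.4925,.3828]; psi=A+DEL-1.5*np.pi+np.radians(27)+.9
ctrl.move_l([*BACK,.30],velocity=.2)
gj([*p,.30],psi,1.5); ctrl.wait(.3); s=ctrl.get_state(); print(s['t'],np.round(s['qpos'],2)); f0=np.array(s['wrist_force'])
ctrl.move_l([*p,.215],velocity=.12); z=.201; ctrl.move_l([*p,z],velocity=.04)
for k in range(8):
    ctrl.wait(.1); f=np.array(ctrl.get_state()['wrist_force']); print(round(z,4),np.round(f-f0,1))
    if f[2]-f0[2]>1.5: break
    z-=.001; ctrl.move_l([*p,z],velocity=.02)
ctrl.set_gripper(.07); ctrl.wait(.2); ctrl.move_l([*p,.30],velocity=.15)
print(ctrl.get_state()['t'])
ctrl.move_l([.40,.311,.36],velocity=.25); ctrl.wait(.3)
w=cam('wrist'); t=cam('top'); s=cam('scene')
cv2.imwrite('pics/end.png',cv2.resize(np.vstack([np.hstack([w['image'],t['image']]),np.hstack([s['image'],cv2.resize(t['image'][180:280,180:340],(640,400))])]),(800,500),interpolation=cv2.INTER_AREA)[...,::-1])
print(ctrl.get_state()['t'])
E
```

```text
39.6417 [ 0.62 -0.01  1.47 -0.    1.68  1.51]
0.201 [ 0.1 -0.5 -0.2]
0.2 [-0.8 -0.8  0.7]
0.199 [-0.6 -0.6 -0.1]
0.198 [-1.8 -0.   8.1]
43.5917
44.7167
```

View pics/end.png

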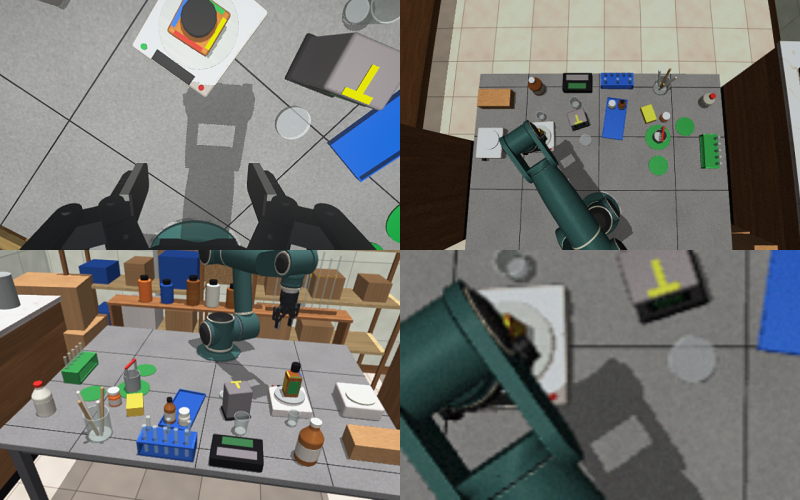

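The final view shows the bottle upright on the pan (wrist (198,20), scene (292,380)), the pail standing on the mat (scene (131,375), top (657,135)), and the bystanders in place. Handing in.

```bash
python3 -c "
from rig import hand_in
print(hand_in())"
```

```text
the job is handed in; nothing more can be done
None
```

I handed the job in at about 45 s on the robot's clock: the pail stands on the green mat, all four labels were shown in order (red, yellow, green, blue), and the bottle stands upright on the balance pan, centred by eye in the last picture. The hand-in gave no verdict.

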